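# Bring the caramel syrup round to the waiting mug and steady the carousel

### The arm

A 6-joint arm with a two-finger parallel gripper is mounted at the origin on the work surface. World frame = base frame: x ahead of the robot, y to its left, z up, the work surface at z = 0. Lengths are in m, angles in rad, forces in N, time in s.
With the tool pointing down it reaches from about 0.3 to 0.875 m from the base axis. Payload 6.4 kg.
Tool frame: the origin (TCP) lies between the finger pads; the fingertips stand 25 mm ahead of it and the grasp point (between the pads) lies 6 mm ahead of it; z points along the fingers, y is the line along which they close (so a half turn about z gives the same grasp; the last joint's range is limited). The gripper opens to 85 mm and grips with 20 to 120 N. Pads are 22 mm wide; open, the fingers measure 114 mm over their backs; the gripper's body (76 mm by 85 mm) begins 54 mm behind the grasp point. The pads swing forward as they close: fully open they stand 13 mm farther back than shut.
Start: joints at [1.011, 0.181, 1.607, -0, 1.354, -0.206], TCP at [0.199, 0.539, 0.256] pointing down, gripper open.
Joint ranges: [-2.99, 2.99], [-0.89, 2.07], [0.3, 2.58], [-1.14, 4.28], [0, 2.63], [-3.12, 3.12]. Speed limits (rad/s): [2.57, 2.57, 3.01, 3.14, 3.14, 3.14].

### API

Orientations are given as a unit quaternion [w, x, y, z].
In Python, from bench import ctrl gives the robot as it stands.
- The arm moves only by the tool servo_tool, never from a script. Its argument "series" is text: rows parted by semicolons, each of 7 numbers parted by spaces: the gripper command: -1 is fully open, 1 is shut, values between are in proportion, then the shift along the tool's x, y, z in m, then the turn, a rotation vector about the tool's x, y, z in degrees. A call has 1 to 12 rows; each row is the pose to reach, as a shift and turn from the pose commanded when the call began, along the tool's axes at that moment; what a row does not reach only later rows make up. A row lasts 1/12 s, in which the tool goes at most 41.7 mm and 7.16 degrees, less where a joint would pass 70% of its speed; a pose out of reach is approached as far as the arm can. A call with a gripper value outside its range is refused whole. The fingers move at their own pace and stop on an object; the grip force is fixed at half the most. Time passes only in rows, so rows that repeat a pose let the fingers close. It gives the time, the measured TCP pose, the force, the opening and the grip force at its end, in the units of the state.
- ctrl.get_obs(): the state, without advancing time (a new reading comes with each control period).
- ctrl.camera(name): name is "scene" or "top"; returns a dict with "img" (400x640x3 uint8, red, green, blue), "z_map" (400x640 float32, m along the optical axis (not along the pixel's ray), 0 where there is no reading), "fovy" (degrees; the focal length in pixels is half the picture's height over the tangent of half this angle, whatever the lens; pixels are square), "cx", "cy" (the principal point, pixels), "extrinsics" (4x4, takes a point from camera to world coordinates). Camera axes: x right, y down, z forward; pixel columns grow to the right and rows downward; lengths in m; the calibration is good to about 2 mm. A picture is of the moment at which its call begins.
- ctrl.hand_in(): hands the job in; it is judged then, once.
The state is a dict: "time_s": time; "q": joint angles; "dq": joint speeds; "joint_efforts": joint torques, N m; "eef_pos": TCP position; "eef_rot": TCP orientation; "wrist_force": force on the tool from outside, world axes, zero at the start; "torque": the same for the moment, N m; "opening": opening from 0.0 (shut) to 1.0 (fully open); "grasp_force": force on a finger pad.
Only numpy, scipy, OpenCV 4.12 (cv2) and the standard library are available. Lean on these libraries where they do the work, as an engineer would, in place of code of your own. Each camera call takes 0.05 s, during which the arm holds its last target. There are 200 camera calls.

### The job

Take the syrup carousel by the wooden T-grip on its post and gently turn it until the spout of the caramel bottle (orange label and collar) is over the middle of the waiting mug, ready for someone to press the pump. Finish with the T-grip still held and the carousel kept still; do not let go. Leave the mug where it is, keep all the bottles standing in their wells, and do not disturb the other things on the table.

Things in the scene. Friction and masses are not known exactly. Their poses are not given: they have to be found in the camera images.
- handle: wooden T-grip on top of the carousel's centre post, turning with it: a level bar 90 mm long (along its own x axis), 16 mm thick, 22 mm high. Origin at the bar's centre, on the carousel's turning axis, 262 mm above the table. Post 12 mm thick. The pump heads around it reach up to 198 mm. Take it from above with the fingers on its two long sides, 16 mm apart.
- carousel (a joint): turning angle of the carousel, rad, 0 at the start, growing anticlockwise from above; no stops. Round wooden turntable (250 mm across, upper face 26 mm above the table) on a fixed foot, four steel wells 28 mm deep, 90 degrees apart, 85 mm from the axis. About 2.6 kg loaded, greased bearing (drag about 0.05 N m), stays where left. Starts 70 to 180 degrees from where it is wanted, either way.
- caramel: the wanted bottle: clear glass, ORANGE label and neck collar, black pump, 60 mm across, 171 mm tall with the pump, loose in its well with 2 mm play. Origin at the centre of its underside, 26 mm above the table, 85 mm from the carousel's axis, z up; its x axis points along the pump's spout, straight out from the carousel's axis (within a few degrees). It rides round with the carousel.
- caramel_spout (a point): the open tip of the caramel bottle's spout, 86 mm out from the bottle's axis (171 mm from the carousel's axis), about 172 mm above the table, pointing down
- mug_rim (a point): centre of the mouth of the waiting mug, 96 mm above the table: white ceramic mug, 82 mm across and 92 mm tall, handle at its side, standing on a cork coaster just outside the carousel's edge on the far side from the robot, about 176 mm from the carousel's axis
- mug: the waiting mug itself; origin at the centre of its underside
- vanilla: another syrup bottle of the same shape and size in another well of the carousel: blue label, clear glass, black pump with its spout pointing outwards. Origin at the centre of its underside.
- hazelnut: another syrup bottle of the same shape and size in another well of the carousel: green label, clear glass, black pump with its spout pointing outwards. Origin at the centre of its underside.
- coconut: another syrup bottle of the same shape and size in another well of the carousel: white label, clear glass, black pump with its spout pointing outwards. Origin at the centre of its underside.
- jug: bystander: small steel milk jug, 80 mm across, 105 mm tall, with a loop handle; origin at the centre of its underside
- sachet_jar: bystander: footed glass jar with lid, full of sachets, 110 mm across, 160 mm tall; origin at the centre of its underside
- cocoa_tin: bystander: round tin with a red label, 72 mm across, 115 mm tall; origin at the centre of its underside
- espresso_cup: bystander: small blue cup with handle, 62 mm across, 58 mm tall; origin at the centre of its underside
- teaspoon: bystander: steel teaspoon 150 mm long lying on the table; origin under its middle
Mind the look-alikes: they are no part of the job. Leave any pink look-alike of the mug alone.

How it is judged:
By the outcome, as a careful person would: the job done as asked, in the order asked, and still so for the second after the job is handed in, while the arm keeps its last pose, push and grip.
It also fails if it takes over 61 s, if anything falls off the work surface, if the arm or the gripper's body presses on something with over 40 N, if the wrist force passes 120 N, or if a joint passes its speed limit or range.

## Working session

There is one attempt and no reset: what is moved stays moved. The work goes in short steps, Python scripts to look and compute and a tool call to move; the robot and the scene stay as the last step left them, time stands still between calls to the robot, and variables do not carry over. Pictures are saved under pics/ and viewed, at most 10 in all, crops included, and the job is handed in when it is done.

Besides the shell and the picture viewer there is one more tool, called after "Emit:" as name(argument=value, ...) on one line, values as JSON. servo_tool: Moves the arm, as the interface text tells. Its arguments: {"type":"object","properties":{"series":{"type":"string"}},"required":["series"]}

```bash
mkdir -p pics
cat > h.py <<'E'
import numpy as np, cv2
from bench import ctrl
def cam(n):
    c=ctrl.camera(n); c['f']=200/np.tan(np.radians(c['fovy'])/2); return c
def pts(c):
    z=c['z_map']; v,u=np.mgrid[0:400,0:640]
    P=np.stack([(u-c['cx'])/c['f']*z,(v-c['cy'])/c['f']*z,z,np.ones_like(z)],-1)
    return (P@np.array(c['extrinsics']).T)[...,:3]
def ray(c,u,v,h):
    E=np.array(c['extrinsics']); d=E[:3,:3]@[(u-c['cx'])/c['f'],(v-c['cy'])/c['f'],1]; o=E[:3,3]
    return o+d*(h-o[2])/d[2]
def save(c,n): cv2.imwrite('pics/'+n,c['img'][...,::-1])
E
python3 - <<'E'
from h import *
for n in('scene','top'):
    c=cam(n); save(c,n+'1.png'); print(n,c['f'],c['cx'],c['cy'],np.round(c['extrinsics'],3).tolist())
o=ctrl.get_obs(); print(o)
E
```

```text
scene 377.59602252535706 315.5598969918292 204.1722145061616 [[0.452, 0.544, -0.707, 1.212], [0.892, -0.291, 0.346, -0.345], [-0.018, -0.787, -0.617, 0.775], [0.0, 0.0, 0.0, 1.0]]
top 390.8896693802694 322.3806796672022 195.58408716971294 [[0.025, -0.984, 0.174, 0.285], [-1.0, -0.026, -0.003, 0.029], [0.007, -0.174, -0.985, 1.412], [0.0, 0.0, 0.0, 1.0]]
{'time_s': 0.1, 'q': array([ 1.01068377e+00,  1.81477159e-01,  1.60793433e+00,  6.56183610e-06,
        1.35377808e+00, -2.06305228e-01]), 'dq': array([-1.63595445e-03, -3.52321391e-03, -2.93971111e-03, -3.43024631e-04,
       -1.58553722e-05,  4.47450253e-04]), 'joint_efforts': array([-1.31588799e-04, -4.45872259e+01, -3.52237737e+01, -3.49283673e-04,
        4.13151647e-03,  8.26219946e-06]), 'eef_pos': array([0.19895401, 0.53898876, 0.25545563]), 'eef_rot': array([-3.01512822e-04,  1.75983053e-01,  9.84392873e-01, -7.39346522e-04]), 'wrist_force': array([-0.53501827, -0.13128023,  0.21024343]), 'torque': array([-0.00091674, -0.0050985 ,  0.02775556]), 'grasp_force': 0.0, 'opening': 0.9956663323592069}
```

View pics/scene1.png

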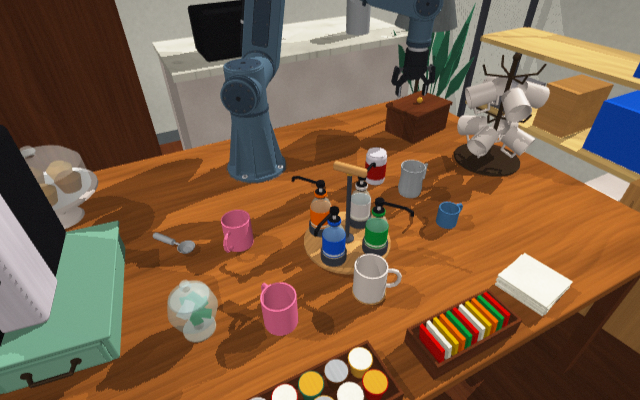

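View pics/top1.png

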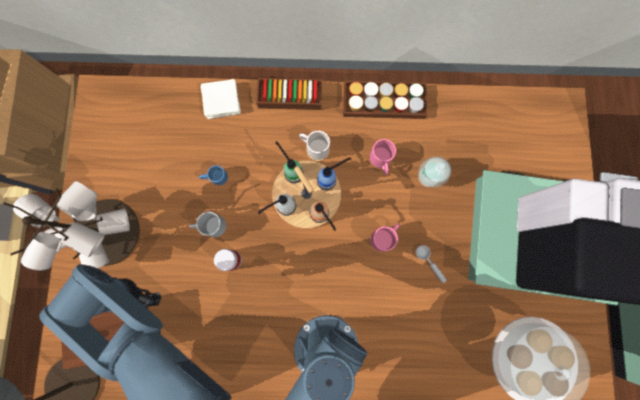

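Scene view: white mug at (370,279), pink look-alikes at (237,231) and (279,308), caramel (orange) at (320,210), T-grip at (350,170). Top view: white mug (318,146), caramel about (317,212) with spout tip near (334,229), and T-grip near (303,178). The white mug behind the carousel fits; the pink ones don't. Next I'll measure these and check with a crop.

Run:
```python
from h import *
S={}
for n in('top','scene'):
    c=cam(n); P=pts(c); S[n]=(c,P)
    ok=(c['z_map']>0)&(P[...,0]>.3)&(P[...,0]<.7)&(abs(P[...,1])<.25)
    m=ok&(P[...,2]>.24)&(P[...,2]<.29); Q=P[m]
    mm=np.median(Q,0); Q=Q[np.linalg.norm(Q-mm,axis=1)<.08]
    r=cv2.minAreaRect((Q[:,:2]*1000).astype(np.float32)); vv,uu=np.nonzero(m)
    print(n,'handle',len(Q),Q.mean(0).round(4),'rect',r,'ztop',np.percentile(Q[:,2],[5,50,95]).round(4),'px',uu.min(),uu.max(),vv.min(),vv.max())
    # mug rim
    hsv=cv2.cvtColor(c['img'],cv2.COLOR_RGB2HSV)
    m=(P[...,2]>.085)&(P[...,2]<.103)&(hsv[...,1]<60)&(P[...,0]>.45)&(P[...,0]<.8)&(abs(P[...,1])<.15)
    k,l,st,ce=cv2.connectedComponentsWithStats(m.astype(np.uint8))
    for i in range(1,k):
        if st[i,4]>25:
            q=P[l==i]; print(' mug?',st[i],q.mean(0).round(4),cv2.minEnclosingCircle((q[:,:2]*1000).astype(np.float32)))
    o=(hsv[...,0]>5)&(hsv[...,0]<16)&(hsv[...,1]>200)&(hsv[...,2]>140)&(P[...,2]>.06)&ok
    q=P[o]; print(' orange',o.sum(),q.mean(0).round(3) if len(q) else '')
    # dark pump points
    d=ok&(c['img'].max(-1)<60)&(P[...,2]>.15)&(P[...,2]<.21); vv,uu=np.nonzero(d)
    np.save(n+'d.npy',np.c_[uu,vv,P[d]]); print(' dark',d.sum())
c=S['top'][0]['img'][120:250,230:400]; s=S['scene'][0]['img'][150:310,270:430]
a=cv2.resize(c,None,fx=3.8,fy=3.8,interpolation=2)[...,::-1]
cv2.imwrite('pics/crop1.png',a[:590,:]); print(a.shape)
```

```text
top handle 164 [0.5341 0.0827 0.2704] rect ((536.133056640625, 83.39046478271484), (89.18940734863281, 16.250635147094727), 34.14772415161133) ztop [0.2659 0.2708 0.2747] px 295 313 166 192
 mug? [305 131  25  23 117] [0.7093 0.0471 0.0929] ((712.6221313476562, 51.288021087646484), 46.39821243286133)
 orange 0 
 dark 197
scene handle 335 [0.542  0.079  0.2636] rect ((538.791259765625, 81.09616088867188), (89.49422454833984, 17.710187911987305), 34.380470275878906) ztop [0.2498 0.2656 0.2723] px 333 366 161 177
 mug? [351 205  14   8  66] [0.5088 0.1327 0.0935] ((505.09136962890625, 135.1839599609375), 20.44002914428711)
 mug? [354 254  34  29 293] [0.7122 0.0442 0.0914] ((711.3872680664062, 45.76573944091797), 42.07960510253906)
 orange 210 [0.483 0.018 0.105]
 dark 728
(494, 646, 3)
```

View pics/crop1.png

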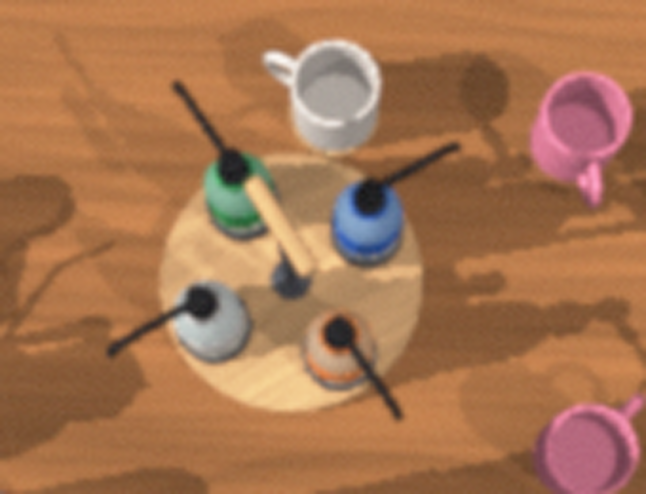

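Axis is near (0.537, 0.082), bar bearing 34° and 89×16 mm (matches). The mug is about 0.178 m out at a bearing of −12°, and caramel's spout bearing is about 215°, so the turn is about +133°. Joint 6 would go from +65° to −68°, which is within range. I'll raise first, then go above.

Emit:
servo_tool(series="-1 0 0 -0.03 0 0 0;-1 0 0 -0.065 0 0 0;-1 0 0 -0.1 0 0 0;-1 -0.026 -0.017 -0.1 0 0 7;-1 -0.053 -0.035 -0.1 0 0 14;-1 -0.079 -0.052 -0.1 0 0 21;-1 -0.106 -0.069 -0.1 0 0 28;-1 -0.132 -0.087 -0.1 0 0 35;-1 -0.158 -0.104 -0.1 0 0 42;-1 -0.185 -0.121 -0.1 0 0 49;-1 -0.211 -0.139 -0.1 0 0 56;-1 -0.237 -0.156 -0.1 0 0 63")

```text
time_s: 1.2
eef_pos: [0.368, 0.3095, 0.3562]
eef_rot: [-0.0, 0.667, 0.745, -0.0]
wrist_force: [0.2, 0.8, -1.1]
opening: 0.997
grasp_force: 0.0
```

```bash
cat > go.py <<'E'
# print tool-frame shift/turn to a target x y z bearing(tool x)
import sys; from h import *
from scipy.spatial.transform import Rotation as R
o=ctrl.get_obs(); w,x,y,z=o['eef_rot']; M=R.from_quat([x,y,z,w]).as_matrix()
t=np.array(list(map(float,sys.argv[1:4]))); b=np.radians(float(sys.argv[4]))
X=np.array([np.cos(b),np.sin(b),0]); Z=np.array([0,0,-1]); T=np.c_[X,np.cross(Z,X),Z]
print(o['time_s'],o['eef_pos'].round(4),'shift',(M.T@(t-o['eef_pos'])).round(4),'turn',np.degrees(R.from_matrix(M.T@T).as_rotvec()).round(2),'q6',o['q'][5].round(3))
E
python3 go.py 0.537 0.082 0.33 34
python3 - <<'E'
from h import *
c=np.load('topd.npy');print(c[np.argsort(-c[:,1])[:10]].round(3).tolist())
c=np.load('scened.npy');print(np.c_[c[np.argsort(c[:,2])[:14]]].round(3).tolist())
c=cam('top')
for u,v in((334.7,229.2),(313.5,207.4),(306.5,193)): print(ray(c,u,v,.182).round(4))
E
```

```text
1.2 [0.368  0.3095 0.3562] shift [-0.2449  0.1426  0.0262] turn [-0.    0.   62.39] q6 0.34
[[330.0, 222.0, 0.416, 0.0, 0.197], [329.0, 221.0, 0.419, 0.003, 0.196], [328.0, 219.0, 0.426, 0.006, 0.193], [327.0, 218.0, 0.428, 0.01, 0.197], [326.0, 216.0, 0.435, 0.013, 0.194], [325.0, 215.0, 0.438, 0.016, 0.195], [259.0, 212.0, 0.443, 0.224, 0.191], [318.0, 210.0, 0.458, 0.039, 0.164], [317.0, 210.0, 0.457, 0.042, 0.167], [321.0, 210.0, 0.455, 0.029, 0.186]]
[[292.0, 177.0, 0.398, -0.018, 0.187], [292.0, 180.0, 0.4, -0.019, 0.178], [292.0, 179.0, 0.4, -0.019, 0.181], [292.0, 178.0, 0.401, -0.019, 0.186], [293.0, 177.0, 0.402, -0.016, 0.188], [293.0, 180.0, 0.403, -0.017, 0.179], [293.0, 178.0, 0.403, -0.017, 0.186], [293.0, 179.0, 0.404, -0.017, 0.183], [294.0, 179.0, 0.404, -0.014, 0.183], [294.0, 177.0, 0.404, -0.014, 0.189], [296.0, 176.0, 0.406, -0.009, 0.192], [294.0, 178.0, 0.406, -0.015, 0.187], [295.0, 177.0, 0.407, -0.012, 0.191], [295.0, 178.0, 0.41, -0.014, 0.189]]
[ 0.3955 -0.0156  0.182 ]
[0.463  0.0531 0.182 ]
[0.5089 0.0768 0.182 ]
```

Spout tip (0.398, −0.016) is at r=0.170 (expected 0.171), bearing 215°. Continuing above the grip.

Emit:
servo_tool(series="-1 -0.026 0.015 0 0 0 7;-1 -0.053 0.031 0 0 0 14;-1 -0.08 0.046 0 0 0 21;-1 -0.106 0.062 0 0 0 28;-1 -0.133 0.077 0 0 0 35;-1 -0.16 0.093 0 0 0 42;-1 -0.186 0.108 0 0 0 49;-1 -0.213 0.124 0 0 0 56;-1 -0.235 0.137 0 0 0 62.4;-1 -0.245 0.143 0 0 0 62.4;-1 -0.245 0.143 0.01 0 0 62.4;-1 -0.245 0.143 0.026 0 0 62.4")

```text
time_s: 2.25
eef_pos: [0.5388, 0.0846, 0.3309]
eef_rot: [0.0, 0.955, 0.296, 0.001]
wrist_force: [-0.5, 0.0, 1.1]
opening: 0.998
grasp_force: 0.0
```

```bash
python3 go.py 0.537 0.082 0.268 34
python3 - <<'E'
from h import *
a=[]
for n,(u0,v0,u1,v1) in(('scene',(290,110,430,310)),('top',(240,110,380,250))):
    c=cam(n); k=400/(v1-v0) if n=='scene' else 400/140; b=c['img'][v0:v1,u0:u1]; a.append(cv2.resize(b,(int((u1-u0)*400/(v1-v0)),400)))
    P=pts(c)
    hsv=cv2.cvtColor(c['img'],cv2.COLOR_RGB2HSV)
    m=(P[...,2]>.05)&(P[...,2]<.11)&(hsv[...,1]<70)&(abs(P[...,0]-.712)<.06)&(abs(P[...,1]-.046)<.08)
    q=P[m]; rim=q[q[:,2]>.085]; A=np.c_[2*rim[:,:2],np.ones(len(rim))]
    for _ in range(4): # fit circle to outer wall of known radius 41 (drop handle)
        s=np.linalg.lstsq(A,(rim[:,:2]**2).sum(1),rcond=None)[0]; r=np.linalg.norm(rim[:,:2]-s[:2],axis=1)
        R=np.sqrt(s[2]+s[0]**2+s[1]**2); k2=abs(r-R)<.006; rim=rim[k2];A=A[k2]
    print(n,'mug',s[:2].round(4),R.round(4),len(rim))
cv2.imwrite('pics/near.png',np.hstack(a)[...,::-1])
E
```

```text
2.25 [0.5388 0.0846 0.3309] shift [-0.0031  0.001   0.0629] turn [ 0.06 -0.13  0.46] q6 0.907
scene mug [0.7113 0.0444] 0.0388 290
top mug [0.7073 0.0358] 0.0292 18
```

View pics/near.png

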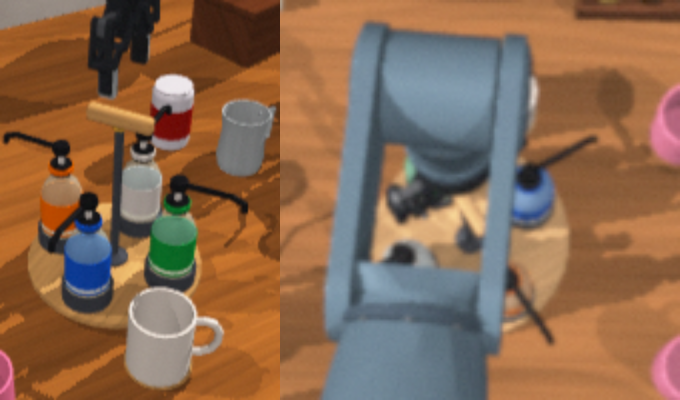

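The crop shows caramel at crop (60,200), spout to the left. The open gripper is at (110,60) just above the bar at (122,118). The mug is at (160,335). I'll check the joints before descending.

```bash
python3 -c "
from h import *
print(ctrl.get_obs()['q'].round(3))"; python3 go.py 0.537 0.082 0.268 34
```

```text
[-6.100e-02  6.100e-02  1.597e+00  1.000e-03  1.490e+00  9.080e-01]
2.35 [0.5361 0.0855 0.3269] shift [-0.001   0.0037  0.0589] turn [-0.24  0.25  0.52] q6 0.908
```

Emit:
servo_tool(series="-1 -0.003 0.001 0.005 0 0 0;-1 -0.003 0.001 0.005 0 0 0;-1 -0.003 0.001 0.005 0 0 0")

```text
time_s: 2.6
eef_pos: [0.536, 0.0825, 0.3257]
eef_rot: [0.0, 0.955, 0.296, 0.0]
wrist_force: [-0.1, -0.6, 0.2]
opening: 0.999
grasp_force: 0.0
```

```bash
python3 -c "
from h import *
print(ctrl.get_obs()['q'].round(3))"; python3 go.py 0.537 0.082 0.268 34
```

```text
[-0.066  0.056  1.605  0.     1.48   0.904]
2.6 [0.536  0.0825 0.3257] shift [0.0006 0.001  0.0577] turn [ 0.01 -0.02  0.42] q6 0.904
```

Joint 6 will go from 52° to about −81°, well within range. Descend and close.

Emit:
servo_tool(series="-1 0.001 0.001 0.012 0 0 0.4;-1 0.001 0.001 0.024 0 0 0.4;-1 0.001 0.001 0.036 0 0 0.4;-1 0.001 0.001 0.048 0 0 0.4;-1 0.001 0.001 0.058 0 0 0.4;-1 0.001 0.001 0.058 0 0 0.4;-1 0.001 0.001 0.058 0 0 0.4")

```text
time_s: 3.18
eef_pos: [0.5372, 0.0816, 0.2662]
eef_rot: [-0.0, 0.956, 0.292, -0.001]
wrist_force: [-0.5, 1.0, 1.0]
opening: 1.003
grasp_force: 0.0
```

Emit:
servo_tool(series="0 0 0 0 0 0 0;0 0 0 0 0 0 0;0.3 0 0 0 0 0 0;0.5 0 0 0 0 0 0;0.6 0 0 0 0 0 0;0.7 0 0 0 0 0 0;0.8 0 0 0 0 0 0;1 0 0 0 0 0 0;1 0 0 0 0 0 0;1 0 0 0 0 0 0;1 0 0 0 0 0 0;1 0 0 0 0 0 0")

```text
time_s: 4.18
eef_pos: [0.5359, 0.0845, 0.268]
eef_rot: [-0.003, 0.956, 0.293, -0.001]
wrist_force: [-10.0, 10.7, 8.4]
opening: 0.175
grasp_force: 61.8
```

```bash
python3 go.py 0.537 0.082 0.268 34
python3 - <<'E'
from h import *
o=ctrl.get_obs();print(o['wrist_force'],o['torque'],o['opening']*85,o['grasp_force'])
c=cam('scene');cv2.imwrite('pics/grip.png',cv2.resize(c['img'][110:310,270:430],None,fx=2.8,fy=2.8)[...,::-1])
E
```

```text
4.1833 [0.5359 0.0845 0.268 ] shift [-0.0005  0.0027  0.    ] turn [-0.34  0.    0.02] q6 0.911
[-10.01774818  10.73536607   8.39384064] [ 1.5428614   1.40209398 -0.05263479] 14.914945751164781 61.80891036987305
```

View pics/grip.png

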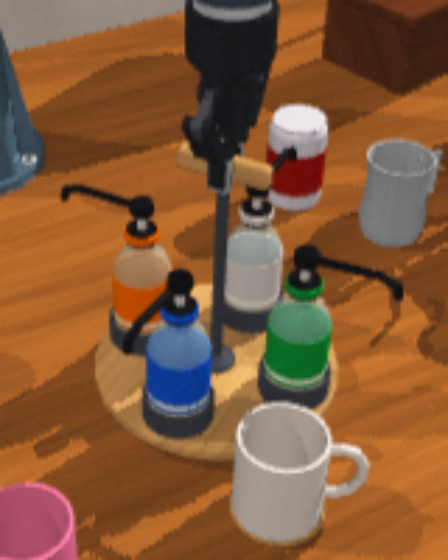

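The bar is gripped near its middle (15 mm opening, 62 N). The axis lies about 3 mm towards −y of the tool; I'll relieve that side force first.

Emit:
servo_tool(series="1 0 -0.001 0 0 0 0;1 0 -0.002 0 0 0 0;1 0 -0.003 0 0 0 0;1 0 -0.003 0 0 0 0;1 0 -0.003 0 0 0 0")

```text
time_s: 4.65
eef_pos: [0.5358, 0.0846, 0.268]
eef_rot: [-0.0, 0.956, 0.292, 0.0]
wrist_force: [-4.1, 2.9, 6.0]
opening: 0.175
grasp_force: 61.5
```

Run:
```python
from h import *
o=ctrl.get_obs();print(o['eef_pos'],o['wrist_force'],o['torque'])
```

```text
[0.53582813 0.08464518 0.26802122] [-4.10877799  2.87033489  5.95697817] [0.64313007 0.73585487 0.01533537]
```

Side force is down to 5 N. Now the turn, anticlockwise (negative about tool z), starting gently.

Emit:
servo_tool(series="1 0 0 0 0 0 -0.3;1 0 0 0 0 0 -1;1 0 0 0 0 0 -2;1 0 0 0 0 0 -3.5;1 0 0 0 0 0 -5.5;1 0 0 0 0 0 -7.5;1 0 0 0 0 0 -9.5;1 0 0 0 0 0 -11.5;1 0 0 0 0 0 -13;1 0 0 0 0 0 -14;1 0 0 0 0 0 -14.6;1 0 0 0 0 0 -15")

```text
time_s: 5.65
eef_pos: [0.5357, 0.0848, 0.268]
eef_rot: [-0.001, 0.91, 0.414, 0.0]
wrist_force: [-4.5, 3.4, 7.6]
opening: 0.177
grasp_force: 61.6
```

Run:
```python
from h import *
o=ctrl.get_obs();print(o['eef_pos'],o['wrist_force'],o['torque'],o['q'][5])
c=cam('scene');P=pts(c);ok=(c['z_map']>0)&(np.hypot(P[...,0]-.536,P[...,1]-.0846)<.2)
hsv=cv2.cvtColor(c['img'],cv2.COLOR_RGB2HSV)
m=(hsv[...,0]>5)&(hsv[...,0]<16)&(hsv[...,1]>200)&(hsv[...,2]>140)&(P[...,2]>.06)&ok; q=P[m].mean(0)-[.536,.0846,0]
print(np.degrees(np.arctan2(q[1],q[0])),q)
d=ok&(c['img'].max(-1)<60)&(P[...,2]>.15)&(P[...,2]<.21);q=P[d]-[.536,.0846,0];r=np.hypot(q[:,0],q[:,1])
print(np.sort(np.degrees(np.arctan2(q[r>.13,1],q[r>.13,0]))%360).round(0))
```

```text
[0.53570825 0.08481062 0.26803736] [-4.45609566  3.39194993  7.56959058] [ 0.68857953  0.87828689 -0.09048311] 0.6531097310633384
-114.84123830736137 [-0.03522597 -0.0760921   0.09936415]
[ 46.  46.  47.  47.  47.  47.  47.  47.  47.  47.  47.  47.  47.  47.
  47.  47.  48.  48.  48.  48.  48.  48.  48.  48.  48.  48.  48.  48.
  48.  48.  48.  48.  48.  48.  48.  48.  49.  49.  49.  49.  49.  49.
  49.  49.  49.  49.  49.  49.  49.  49.  49.  49.  50.  51. 137. 137.
 137. 137. 138. 138. 138. 138. 138. 139. 139. 139. 139. 139. 140. 230.
 230. 230. 230. 231. 231. 231. 231. 231. 231. 231. 231. 232. 232. 232.
 232. 232. 232. 232. 232. 232. 232. 232. 232. 232. 232. 232. 232. 232.
 232. 232. 232. 233. 233. 233. 233. 233. 233. 316. 316. 316. 316. 316.
 316. 316. 316. 316. 316. 316. 316. 316. 317. 317. 317. 317. 317. 317.
 317. 317. 317. 317. 317. 317. 317. 317. 317. 317. 317. 317. 317. 317.
 317. 317. 318. 318. 318. 318. 318. 318. 318. 318. 318. 318. 318. 318.
 318. 318. 318. 318. 318. 318. 318. 318. 318. 318. 318. 318. 318. 319.
 319. 319.]
```

The carousel follows: caramel's spout is now at 231.5°. About 115° remains; I'll turn 100° and look again.

Emit:
servo_tool(series="1 0 0 0 0 0 -0.3;1 0 0 0 0 0 -1;1 0 0 0 0 0 -2.2;1 0 0 0 0 0 -4;1 0 0 0 0 0 -6.2;1 0 0 0 0 0 -8.7;1 0 0 0 0 0 -11.2;1 0 0 0 0 0 -13.7;1 0 0 0 0 0 -16.2;1 0 0 0 0 0 -18.7;1 0 0 0 0 0 -21.2;1 0 0 0 0 0 -23.7")

```text
time_s: 6.7
eef_pos: [0.5354, 0.085, 0.268]
eef_rot: [-0.001, 0.805, 0.593, -0.0]
wrist_force: [-5.6, 4.8, 8.4]
opening: 0.175
grasp_force: 61.8
```

Emit:
servo_tool(series="1 0 0 0 0 0 -2.5;1 0 0 0 0 0 -5;1 0 0 0 0 0 -7.5;1 0 0 0 0 0 -10;1 0 0 0 0 0 -12.5;1 0 0 0 0 0 -15;1 0 0 0 0 0 -17.5;1 0 0 0 0 0 -20;1 0 0 0 0 0 -22.5;1 0 0 0 0 0 -25;1 0 0 0 0 0 -27.5;1 0 0 0 0 0 -30")

```text
time_s: 7.7
eef_pos: [0.5349, 0.085, 0.268]
eef_rot: [-0.001, 0.624, 0.781, -0.0]
wrist_force: [-7.7, 4.3, 9.4]
opening: 0.175
grasp_force: 61.9
```

Emit:
servo_tool(series="1 0 0 0 0 0 -2.5;1 0 0 0 0 0 -5;1 0 0 0 0 0 -7.5;1 0 0 0 0 0 -10;1 0 0 0 0 0 -12.5;1 0 0 0 0 0 -15;1 0 0 0 0 0 -17.5;1 0 0 0 0 0 -20;1 0 0 0 0 0 -22.5;1 0 0 0 0 0 -25;1 0 0 0 0 0 -27.5;1 0 0 0 0 0 -30")

```text
time_s: 8.7
eef_pos: [0.5345, 0.0848, 0.268]
eef_rot: [-0.002, 0.401, 0.916, -0.0]
wrist_force: [-11.4, 3.3, 11.3]
opening: 0.178
grasp_force: 62.1
```

Emit:
servo_tool(series="1 0 0 0 0 0 -2.5;1 0 0 0 0 0 -5;1 0 0 0 0 0 -7.5;1 0 0 0 0 0 -10;1 0 0 0 0 0 -12;1 0 0 0 0 0 -13.7;1 0 0 0 0 0 -15;1 0 0 0 0 0 -15.8;1 0 0 0 0 0 -16.2;1 0 0 0 0 0 -16.3;1 0 0 0 0 0 -16.3;1 0 0 0 0 0 -16.3")

```text
time_s: 9.7
eef_pos: [0.5344, 0.0846, 0.268]
eef_rot: [-0.002, 0.268, 0.964, -0.0]
wrist_force: [-12.1, 3.5, 11.2]
opening: 0.179
grasp_force: 62.1
```

```bash
cat > ms.py <<'E'
from h import *
o=ctrl.get_obs();A=np.array([.5358,.0846]);print(o['time_s'],o['eef_pos'].round(4),o['wrist_force'].round(1),o['torque'].round(2),o['q'][5].round(3),o['eef_rot'].round(4))
c=cam('scene');P=pts(c);ok=(c['z_map']>0)
d=ok&(c['img'].max(-1)<60)&(P[...,2]>.15)&(P[...,2]<.21)
q=P[...,:2]-A;r=np.hypot(q[...,0],q[...,1]);b=np.degrees(np.arctan2(q[...,1],q[...,0]))
vv,uu=np.nonzero(d&(r>.14)&(r<.19)&(abs(b+15)<40))
i=np.argsort(-r[vv,uu])[:14]
for k in i: print(uu[k],vv[k],P[vv[k],uu[k]].round(4),r[vv[k],uu[k]].round(3),b[vv[k],uu[k]].round(1))
m=d&(r>.12)&(r<.19)
for lo in range(-180,180,10):
    s=m&(b>=lo)&(b<lo+10)
    if s.sum(): print(lo,s.sum(),np.median(b[s]).round(1),end='; ')
import sys; u0,v0=300,180
cv2.imwrite('pics/'+sys.argv[1],cv2.resize(c['img'][v0:v0+150,u0:u0+180],None,fx=4,fy=4,interpolation=2)[...,::-1])
E
python3 ms.py t1.png
```

```text
9.7 [0.5344 0.0846 0.268 ] [-12.1   3.5  11.2] [0.22 1.71 0.06] -1.092 [-1.800e-03  2.675e-01  9.635e-01 -3.000e-04]
349 241 [ 0.6884 -0.0064  0.1814] 0.178 -30.8
350 241 [ 0.6885 -0.0038  0.1803] 0.176 -30.1
351 242 [ 0.6893 -0.0015  0.1768] 0.176 -29.3
349 242 [ 0.6868 -0.0052  0.1763] 0.176 -30.7
350 242 [ 0.6878 -0.0032  0.1763] 0.176 -30.0
351 240 [ 0.6887 -0.0014  0.1825] 0.175 -29.3
350 238 [ 0.6874 -0.0035  0.1886] 0.175 -30.2
351 239 [ 0.6886 -0.0014  0.1855] 0.175 -29.4
351 241 [ 0.6887 -0.0012  0.1793] 0.175 -29.3
349 240 [ 0.6862 -0.0051  0.1821] 0.175 -30.8
349 238 [ 0.686  -0.0053  0.1882] 0.175 -30.9
350 239 [ 0.6872 -0.0032  0.1851] 0.175 -30.1
348 240 [ 0.6843 -0.0065  0.1811] 0.174 -31.5
350 240 [ 0.6863 -0.0025  0.181 ] 0.174 -30.1
-130 23 -120.6; -120 27 -119.5; -40 52 -30.9; -30 19 -29.3; 50 67 55.6;
```

View pics/t1.png

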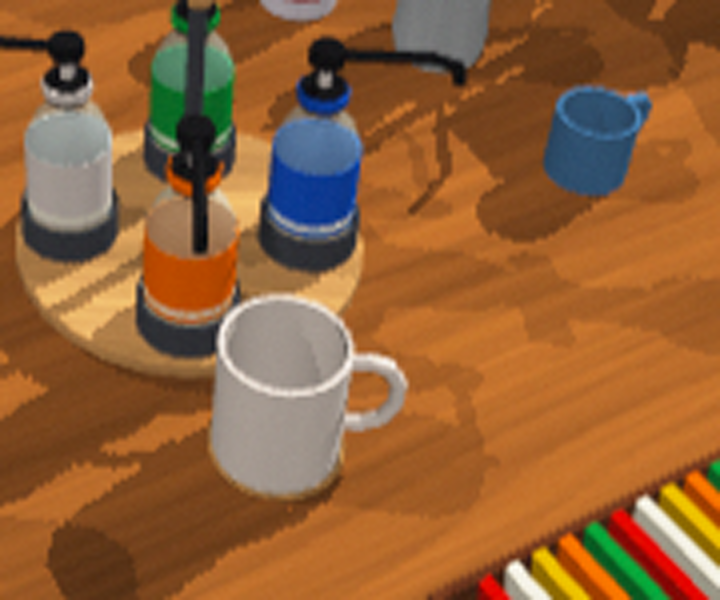

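The spout now points at the camera over the mug's left edge, tip at about (350,242). The mug mouth centre is at about (371,266) and all bottles are standing. Now I'll compute the remaining turn from ray casts.

Run:
```python
from h import *
c=cam('scene');A=np.array([.5358,.0846])
hsv=cv2.cvtColor(c['img'],cv2.COLOR_RGB2HSV)
# whole mug mouth: bright rim pixels -> ellipse
P=pts(c);m=((P[...,2]>.086)&(P[...,2]<.106)&(hsv[...,1]<60)&(abs(P[...,0]-.711)<.055)).astype(np.uint8)
m[:,:345]=0;m[:,389:]=0;m[:,388:]=0
cs=max(cv2.findContours(m,0,1)[0],key=cv2.contourArea);e=cv2.fitEllipse(cs);print(e,cv2.boundingRect(cs))
for u,v,h in((350,243,.172),(349.5,242,.176),(e[0][0],e[0][1],.096),(370.9,265.6,.096)):
    p=ray(c,u,v,h);d=p[:2]-A;print(p.round(4),np.hypot(*d).round(4),np.degrees(np.arctan2(d[1],d[0])).round(2))
```

```text
((370.6745910644531, 267.47137451171875), (26.76932716369629, 33.624656677246094), 100.89461517333984) (354, 254, 34, 28)
[ 0.6868 -0.0024  0.172 ] 0.1743 -29.94
[ 0.687 -0.004  0.176] 0.1753 -30.37
[0.7157 0.0412 0.096 ] 0.1851 -13.57
[0.7109 0.045  0.096 ] 0.1795 -12.75
```

Remaining turn is about 17.2°; I'll also relieve the built-up side force with small shifts.

Emit:
servo_tool(series="1 0.001 0 0 0 0 -0.4;1 0.002 -0.001 -0.001 0 0 -1.3;1 0.002 -0.001 -0.001 0 0 -2.8;1 0.002 -0.001 -0.001 0 0 -4.8;1 0.002 -0.001 -0.001 0 0 -7;1 0.002 -0.001 -0.001 0 0 -9.4;1 0.002 -0.001 -0.001 0 0 -11.8;1 0.002 -0.001 -0.001 0 0 -13.8;1 0.002 -0.001 -0.001 0 0 -15.4;1 0.002 -0.001 -0.001 0 0 -16.5;1 0.002 -0.001 -0.001 0 0 -17;1 0.002 -0.001 -0.001 0 0 -17.2")

```text
time_s: 10.8
eef_pos: [0.5342, 0.0843, 0.2681]
eef_rot: [0.0, 0.121, 0.993, 0.0]
wrist_force: [4.1, 2.6, -3.7]
opening: 0.178
grasp_force: 60.3
```

Emit:
servo_tool(series="1 0 0 0 0 0 0;1 0 0 0 0 0 0;1 0 0 0 0 0 0;1 0 0 0 0 0 0")

```text
time_s: 11.13
eef_pos: [0.5342, 0.0843, 0.2681]
eef_rot: [0.0, 0.121, 0.993, 0.0]
wrist_force: [4.2, 3.0, -3.9]
opening: 0.179
grasp_force: 60.3
```

```bash
python3 ms.py t2.png
```

```text
11.1333 [0.5342 0.0843 0.2681] [ 4.2  3.  -3.9] [ 0.15 -0.59 -0.01] -1.392 [5.000e-04 1.209e-01 9.927e-01 1.000e-04]
372 241 [0.7092 0.0421 0.1773] 0.179 -13.8
373 239 [0.7078 0.0454 0.1808] 0.176 -12.8
373 237 [0.7076 0.0449 0.1871] 0.176 -13.0
371 241 [0.7061 0.0416 0.1749] 0.176 -14.2
372 240 [0.7066 0.0437 0.1775] 0.176 -13.5
371 239 [0.7058 0.0412 0.181 ] 0.175 -14.3
372 238 [0.7063 0.0434 0.1836] 0.175 -13.6
371 238 [0.7054 0.0413 0.1838] 0.175 -14.3
373 240 [0.7066 0.0466 0.1762] 0.175 -12.6
372 236 [0.7053 0.0436 0.1889] 0.174 -13.6
373 238 [0.706  0.0465 0.182 ] 0.174 -12.6
370 240 [0.7043 0.0399 0.1772] 0.174 -14.9
371 240 [0.7046 0.0425 0.1764] 0.174 -14.0
372 239 [0.7051 0.0447 0.1789] 0.174 -13.3
-110 55 -102.9; -20 77 -14.1; 70 49 72.8; 160 25 168.5;
```

View pics/t2.png

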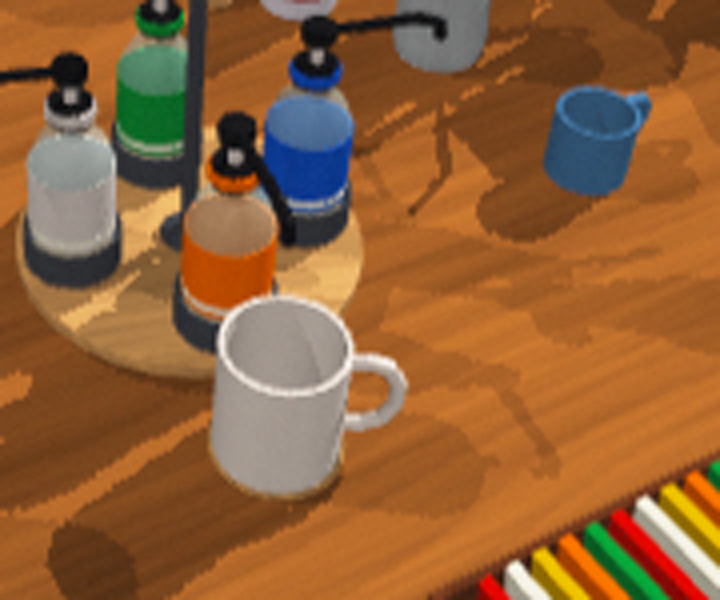

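Spout tip is at crop (288,238), about (0.707, 0.044), against the mug mouth centre at (0.711, 0.045). That is within about 4 mm, mostly fixed radial reach. The mug and bottles are undisturbed and the grip holds at 60 N.

```bash
python3 -c "
from bench import ctrl
print(ctrl.hand_in())"
```

```text
the job is handed in; nothing more can be done
None
```

I turned the carousel about 132° anticlockwise and handed the job in at about 11 s: the caramel spout is about 4 mm from the middle of the white mug by camera, the T-grip is still held, and the last picture shows the mug and bottles as they should be.

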